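# Let a vial rack through the drop gate

### The arm

A 7-joint arm with a two-finger parallel gripper is mounted at the origin on a cart in front of the work surface, level with it; the furniture and walls round the work are solid. World frame = base frame: x ahead of the robot, y to its left, z up, the work surface at z = 0. Lengths are in mm, angles in rad, forces in N, time in s.
With the tool pointing down it reaches from about 400 to 750 mm from the base axis. Payload 19.5 kg.
Tool frame: the origin (TCP) lies at the very end of the fingers, on their centre line; the grasp point (between the pads) lies 19 mm behind it; z points along the fingers, y is the line along which they close (so a half turn about z gives the same grasp; the last joint's range is limited). The gripper opens to 85 mm and grips with 20 to 120 N. Pads are 22 mm wide; open, the fingers measure 114 mm over their backs; the gripper's body (76 mm by 85 mm) begins 54 mm behind the grasp point. The pads swing forward as they close: fully open they stand 13 mm farther back than shut.
Start: joints at [1.152, 0.707, -0.028, 1.485, 0.022, 0.951, -0.075], TCP at [211.56, -534.637, 231.268] pointing down, gripper open.
Joint ranges: [-2.71, 2.71], [-0.32, 2.16], [-1.57, 1.52], [0, 2.45], [-1.46, 4.6], [0, 2.02], [-2.83, 2.83]. Speed limits (rad/s): [1.89, 1.89, 2.57, 2.57, 3.01, 3.01, 3.01].

### API

Orientations are given as a unit quaternion [x, y, z, w].
In Python, from workcell import r gives the robot as it stands.
- The arm moves only by the tool play_rows, never from a script. Its argument "commands" is a list of rows, each a list of 3 entries, a list of its own where there are three numbers: the shift along the tool's x, y, z in mm, then the turn, a rotation vector about the tool's x, y, z in rad, then the gripper's target within -1 to 1 (fully open at 1, half-way at 0, shut at -1). In form: [[[x, y, z], [rx, ry, rz], jaw], ...]. A call has 1 to 12 rows; each row shifts and turns the commanded pose from where the row before left it, along the tool's axes as they then stand; what a row does not reach is not made up. A row lasts 1/8 s, in which the tool goes at most 62.5 mm and 10.7 degrees, less where a joint would pass 70% of its speed; a pose out of reach is approached as far as the arm can. A call is refused whole if a number of a shift passes 62.5 or a number of a turn 0.188, either way. A call with a gripper value outside its range is refused whole. The fingers move at their own pace and stop on an object; "squeeze" is the grip in N (left out, the last holds). Time passes only in rows, so rows that do not move let the fingers close. It gives the time, the measured TCP pose, the force, the opening and the grip force at its end, in the units of the state.
- r.get_state(): the state, without advancing time (a new reading comes with each control period).
- r.capture(name): name is "scene" or "side" or "wrist"; returns the picture (400x640x3 uint8, blue, green, red); there is no depth.
- r.get_calibration(name): a dict with "vfov" (degrees; the focal length in pixels is half the picture's height over the tangent of half this angle, whatever the lens; pixels are square), "cx", "cy" (the principal point, pixels), "rvec" (rotation vector, rad) and "tvec" (3), from world to camera coordinates, as OpenCV has them. Camera axes: x right, y down, z forward; pixel columns grow to the right and rows downward; lengths in mm; the calibration is good to about 2 mm. A picture is of the moment at which its call begins: read the wrist's pose just before it. get_calibration takes no time and is no camera call; for the wrist camera it gives the pose at the moment of the call.
- r.hand_in(): hands the job in; it is judged then, once.
The state is a dict: "t": time; "qpos": joint angles; "joint_velocities": joint speeds; "effort": joint torques, N m; "position": TCP position; "orientation": TCP orientation; "contact_force": force on the tool from outside, world axes, zero at the start; "torque": the same for the moment, N m; "opening": finger opening in mm; "grip_force": force on a finger pad.
Only numpy, scipy, OpenCV 4.12 (cv2) and the standard library are available. Lean on these libraries where they do the work, as an engineer would, in place of code of your own. Each camera call takes 0.05 s, during which the arm holds its last target. There are 200 camera calls.

### The job

The rack of amber vials is waiting in the lane behind the closed red drop gate. Press the long treadle down with one fingertip to hold the gate down, and keep holding it while you push the rack along the lane, over the gate and home against the rubber end stop; then let go so the gate springs up again behind the rack. Only press and push: do not lift or tip the rack, and leave the bottles, the beaker and the tin where they stand.

Things in the scene. Friction and masses are not known exactly. Their poses are not given: they have to be found in the camera images.
- lane: aluminium guide lane, fixed. Origin: on the worktop under the gate slot, on the lane's centre line. +x: the way the rack must travel (roughly to the robot's right), +y away from the robot, z up. Flat deck 40 mm above the worktop, x=-205 mm (open flared mouth) to +112 mm. Guide fences: inner faces 22 mm either side of the centre line, tops 48.5 mm above the worktop. Gate bearings on the far side at y=+45 mm.
- end_stop (a point): middle of the rubber face of the end stop in the lane (lane x=+96 mm, y=0, 61 mm above the worktop). The stop plate behind it is 50 mm wide and 76 mm high.
- rack: white rack with 12 amber, silver-capped vials fixed in it: 84 mm long (x), 40 wide (y), 36 high, 0.3 to 0.46 kg. Origin: centre of its underside. Stands on the deck between the fences, +x along the lane's +x. Both ends are flat upright plates (top 76 mm above the worktop), to be pushed on. Starts with its centre 62 to 92 mm before the gate; home against the end stop its centre is at lane x=+54 mm.
- treadle (a point): the gate's press bar with a black rubber tread, 190 mm long (x, along the lane), 30 mm wide, on the robot's side: lane y=-58 mm, x=-167 to +23 mm. The point: middle of its top face, 83 mm above the worktop; goes down 24 mm until the gate is flush, 33 mm to its stop, moving 9 to 11 mm toward the robot. Pressing anywhere along it works; a fingertip can slide along it. Needs 2 to 5 N; springs back.
- gate (a joint): hinge of gate and treadle, axle along the lane's far side. 0 = gate up: a red blade 5 mm thick stands up through the deck at lane x=0, 5 to 13 mm high, and blocks the rack; 0.22 rad = blade level with the deck, the rack can pass; 0.30 rad = lower stop. A spring returns it to 0 unless held down.
- capped_bottle: clear bottle with black cap, 33 mm wide, 79 mm high, beyond the lane. Origin: centre of its underside. To be left alone.
- tinted_bottle: clear bottle with tan contents and black cap, 33 mm wide, 79 mm high, beyond the lane. Origin: centre of its underside. To be left alone.
- small_beaker: glass beaker 42 mm wide, 50 mm high, beyond the lane. Origin: centre of its underside. To be left alone.
- gold_tin: gold tin 68x97x29 mm, to the right of the lane. Origin: centre of its underside. To be left alone.
There are look-alikes about, which are no part of the job. What is shaped like the rack but green or yellow is not meant.

How it is judged:
By the outcome, as a careful person would: the job done as asked, in the order asked, and still so for the second after the job is handed in, with the robot touching nothing.
It also fails if it takes over 43 s, if anything falls off the work surface, if the arm or the gripper's body presses on something with over 40 N, if the wrist force passes 120 N, or if a joint passes its speed limit or range.

## Working session

There is one attempt and no reset: what is moved stays moved. The work goes in short steps, Python scripts to look and compute and a tool call to move; the robot and the scene stay as the last step left them, time stands still between calls to the robot, and variables do not carry over. Pictures are saved under pics/ and viewed, at most 12 in all, crops included, and the job is handed in when it is done.

Besides the shell and the picture viewer there is one more tool, called after "Request:" in YAML: its name, and indented under it one key for each argument. play_rows: Moves the arm, as the interface text tells. Its arguments: {"type":"object","properties":{"commands":{"type":"array","items":{"type":"array"}},"squeeze":{"type":"number"}},"required":["commands"]}

```bash
mkdir -p pics; python3 - <<'E'
from workcell import r
import cv2
for n in("scene","side","wrist"):
    cv2.imwrite(f"pics/{n}0.png",r.capture(n)); print(n,r.get_calibration(n))
print(r.get_state())
E
```

```text
scene {'vfov': 44.22829881443711, 'cx': 310.51205987281924, 'cy': 203.9297521785424, 'rvec': array([ 0.64132384, -2.42327276,  1.44558271]), 'tvec': array([ 610.12155405,  176.33973701, 1351.40857161])}
side {'vfov': 54.384625448280154, 'cx': 315.70151209901945, 'cy': 199.94976627044645, 'rvec': array([2.14005058, 0.04412789, 0.01166812]), 'tvec': array([-597.84111169,  130.84868325,  985.24726469])}
wrist {'vfov': 62.54333986666707, 'cx': 325.3485640553827, 'cy': 200.08289819857177, 'rvec': array([-2.40349841,  1.63343106,  0.22645582]), 'tvec': array([-575.32926803,  -34.51525198,  379.66342155])}
{'t': 0.15, 'qpos': array([ 1.15231647,  0.70695168, -0.0276358 ,  1.48484191,  0.02202631,
        0.950897  , -0.07549477]), 'joint_velocities': array([ 0.00113452, -0.00189652,  0.00129193, -0.00024945,  0.00131306,
        0.00123731,  0.00015   ]), 'effort': array([ 1.41057455e-03, -8.83305430e+01,  1.23530086e+00, -2.36189121e+01,
        1.70975126e-02,  5.36677893e-03, -5.40962697e-05]), 'position': array([ 211.49901402, -534.49899401,  230.9511942 ]), 'orientation': array([ 9.82303953e-01,  1.87293316e-01, -8.84715118e-05, -3.87407183e-04]), 'contact_force': array([-0.1276722 ,  0.59284568,  0.16023617]), 'torque': array([-0.04181056, -0.03467585,  0.0020412 ]), 'grip_force': 0.0, 'opening': 85.36358576823524}
```

View pics/scene0.png

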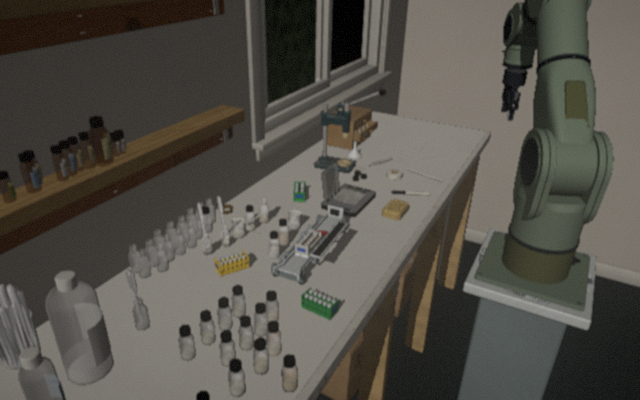

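View pics/side0.png

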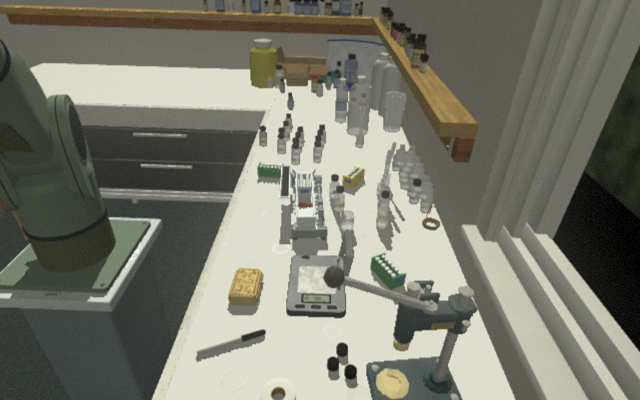

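The lane is at about (312,245) in the scene view and (308,205) in the side view. The white rack sits in the lane and the tin is at (395,208) in the scene view. Next I'll magnify both and triangulate.

```bash
cat > h.py <<'E'
from workcell import r
import cv2,numpy as np
def cam(n,c=None):
    c=c or r.get_calibration(n); f=200/np.tan(np.radians(c["vfov"]/2))
    return np.array([[f,0,c["cx"]],[0,f,c["cy"]],[0,0,1]]),cv2.Rodrigues(np.array(c["rvec"]))[0],np.array(c["tvec"]).reshape(3)
def onz(c,uv,z):
    K,R,t=c; C=-R.T@t; d=R.T@np.linalg.solve(K,[uv[0],uv[1],1.]); return C+d*(z-C[2])/d[2]
def proj(c,P):
    K,R,t=c; return cv2.projectPoints(np.array(P,float).reshape(-1,3),cv2.Rodrigues(R)[0],t,K,None)[0].reshape(-1,2)
E
python3 - <<'E'
from h import *
a=cv2.imread("pics/scene0.png")[190:295,255:375]; b=cv2.imread("pics/side0.png")[155:260,240:360]
v=np.vstack([cv2.resize(x,None,fx=5,fy=5,interpolation=cv2.INTER_CUBIC)[:] for x in(a,)])
w=cv2.resize(b,None,fx=5,fy=5,interpolation=cv2.INTER_CUBIC)
cv2.imwrite("pics/crop0.png",cv2.resize(np.hstack([v,w]),(800,350)))
for n,l in(("scene",[(288,265),(335,215)]),("side",[(308,235),(303,180)])):
    for p in l: print(n,p,onz(cam(n),p,45).round())
E
```

```text
scene (288, 265) [555. 379.  45.]
scene (335, 215) [567.  84.  45.]
side (308, 235) [576.  45.  45.]
side (303, 180) [548. 327.  45.]
```

View pics/crop0.png

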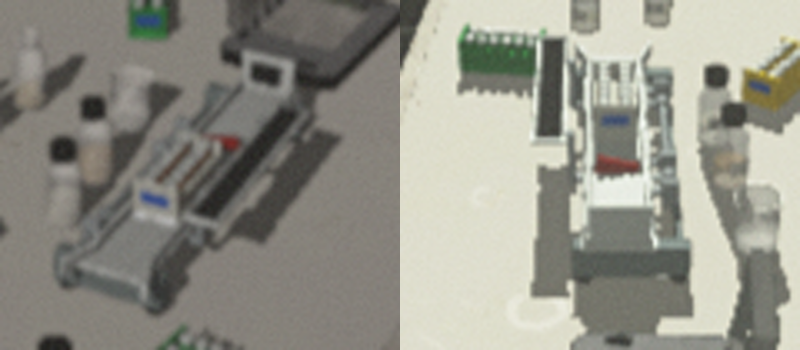

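The lane's travel direction is roughly world −y, with its centre near x≈560 and the gate around y≈155. The treadle is on the robot's side, and the tin, bottles and beaker are clear of the lane. Next I'll plan a move to a wrist view above the lane.

```bash
cat >> h.py <<'E'
from scipy.spatial.transform import Rotation as Ro
def plan(pts,yaw,step=50,turn=.17):
    """straight rows via pts (world TCP), turning tool to world yaw (tool down) as it goes"""
    s=r.get_state(); p=s["position"]; R=Ro.from_quat(s["orientation"]); out=[]
    T=Ro.from_euler("z",yaw)*Ro.from_euler("x",np.pi)
    for q in pts:
        q=np.array(q,float); n=int(np.ceil(np.linalg.norm(q-p)/step)) or 1; d=(q-p)/n
        for _ in range(n):
            rv=(R.inv()*T).as_rotvec(); m=np.linalg.norm(rv); rv=rv*min(1,turn/m) if m>1e-4 else rv*0
            out.append([R.inv().apply(d).round(0).tolist(),rv.round(3).tolist()]); R=R*Ro.from_rotvec(rv)
        p=q
    for o in out: print(o)
E
python3 - <<'E'
from h import *
s=r.get_state();K,R,t=cam("wrist")
T=Ro.from_quat(s["orientation"])
print("cam in tool",T.inv().apply(-R.T@t-s["position"]).round(), "axis",T.inv().apply(R[2]).round(2),"camx",T.inv().apply(R[0]).round(2))
plan([(430,-350,330),(500,0,330),(500,220,330)],np.pi/2,45)
E
```

```text
cam in tool [  70.    1. -144.] axis [-0.27  0.    0.96] camx [ 0.  1. -0.]
[[39.0, -13.0, -14.0], [-0.0, -0.0, -0.17]]
[[40.0, -6.0, -14.0], [-0.0, -0.0, -0.17]]
[[41.0, 1.0, -14.0], [-0.0, -0.0, -0.17]]
[[40.0, 8.0, -14.0], [-0.0, -0.0, -0.17]]
[[38.0, 14.0, -14.0], [-0.0, -0.0, -0.17]]
[[35.0, 20.0, -14.0], [-0.0, -0.0, -0.17]]
[[31.0, 26.0, -14.0], [-0.0, -0.0, -0.17]]
[[44.0, 9.0, 0.0], [-0.0, -0.0, -0.004]]
[[44.0, 9.0, 0.0], [0.0, -0.0, -0.0]]
[[44.0, 9.0, 0.0], [0.0, -0.0, -0.0]]
[[44.0, 9.0, 0.0], [0.0, -0.0, -0.0]]
[[44.0, 9.0, 0.0], [0.0, -0.0, -0.0]]
[[44.0, 9.0, 0.0], [0.0, -0.0, -0.0]]
[[44.0, 9.0, 0.0], [0.0, -0.0, -0.0]]
[[44.0, 9.0, 0.0], [0.0, -0.0, -0.0]]
[[44.0, -0.0, 0.0], [0.0, -0.0, -0.0]]
[[44.0, -0.0, 0.0], [0.0, -0.0, -0.0]]
[[44.0, -0.0, 0.0], [0.0, -0.0, -0.0]]
[[44.0, -0.0, 0.0], [0.0, -0.0, -0.0]]
[[44.0, -0.0, 0.0], [0.0, -0.0, -0.0]]
```

Request:
play_rows:
  commands:
    - [[39, -13, -14], [0, 0, -0.17], 1]
    - [[40, -6, -14], [0, 0, -0.17], 1]
    - [[41, 1, -14], [0, 0, -0.17], 1]
    - [[40, 8, -14], [0, 0, -0.17], 1]
    - [[38, 14, -14], [0, 0, -0.17], 1]
    - [[35, 20, -14], [0, 0, -0.17], 0.3]
    - [[31, 26, -14], [0, 0, -0.17], 0.3]
    - [[44, 9, 0], [0, 0, -0.004], 0.3]
    - [[44, 9, 0], [0, 0, 0], 0.3]
    - [[44, 9, 0], [0, 0, 0], 0.3]
    - [[44, 9, 0], [0, 0, 0], 0.3]
    - [[44, 9, 0], [0, 0, 0], 0.3]

```text
t: 1.65
position: [474.8, -130.3, 329.2]
orientation: [0.707, 0.707, -0.0, -0.0]
contact_force: [0.4, -0.6, -0.2]
opening: 55.3
grip_force: 0.0
```

Request:
play_rows:
  commands:
    - [[44, 9, 0], [0, 0, 0], 0.3]
    - [[44, 9, 0], [0, 0, 0], 0.3]
    - [[44, 9, 0], [0, 0, 0], 0.3]
    - [[44, 0, 0], [0, 0, 0], 0.3]
    - [[44, 0, 0], [0, 0, 0], 0.3]
    - [[44, 0, 0], [0, 0, 0], 0.3]
    - [[30, 0, 0], [0, 0, 0], 0.3]
    - [[0, 0, 0], [0, 0, 0], 0.3]
    - [[0, 0, 0], [0, 0, 0], 0.3]

```text
t: 2.78
position: [501.9, 161.5, 329.2]
orientation: [0.707, 0.707, -0.0, 0.0]
contact_force: [-0.0, -0.3, 0.1]
opening: 55.5
grip_force: 0.0
```

```bash
python3 - <<'E'
from h import *
import pickle
s=r.get_state();c=r.get_calibration("wrist");im=r.capture("wrist")
pickle.dump(c,open("c1.pkl","wb"));cv2.imwrite("pics/w1.png",im)
print(s["position"],s["orientation"],s["opening"],s["contact_force"],s["t"])
E
```

```text
[501.87321841 161.49416084 329.18733132] [ 7.07316725e-01  7.06896722e-01 -2.57303467e-04  9.60807345e-05] 55.495729346043284 [-0.03824778 -0.34110185  0.13163199] 2.775
```

View pics/w1.png

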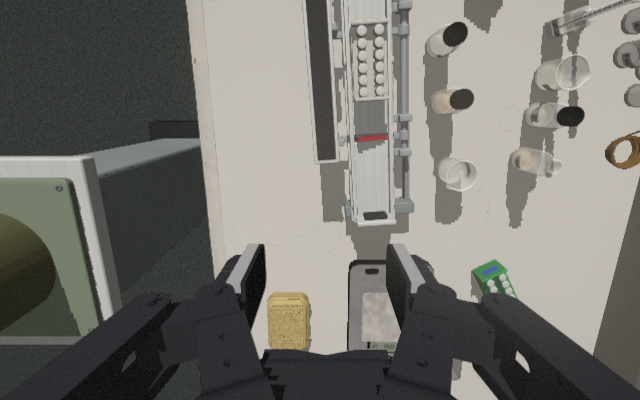

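This view is clear. The red gate is at (371,137), the rack spans rows about 22–98 at columns 353–388, the treadle's end is at (326,162), and the end stop is at (375,217). I'll take one magnified crop to fit the lane pose.

```bash
python3 - <<'E'
from h import *
im=cv2.imread("pics/w1.png")
a=cv2.resize(im[0:120,290:430],None,fx=5,fy=5,interpolation=cv2.INTER_CUBIC)
b=cv2.resize(im[115:235,290:430],None,fx=5,fy=5,interpolation=cv2.INTER_CUBIC)
for k in(a,b):
    for i in range(0,140,20): cv2.line(k,(i*5,0),(i*5,8),(0,0,255),1)
cv2.imwrite("pics/w1b.png",b);cv2.imwrite("pics/w1a.png",a)
E
```

```text
(no output)
```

View pics/w1b.png

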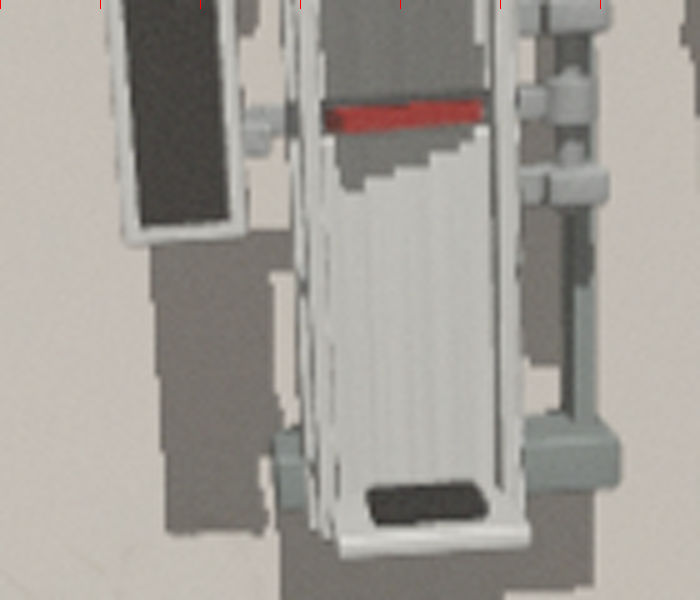

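View pics/w1a.png

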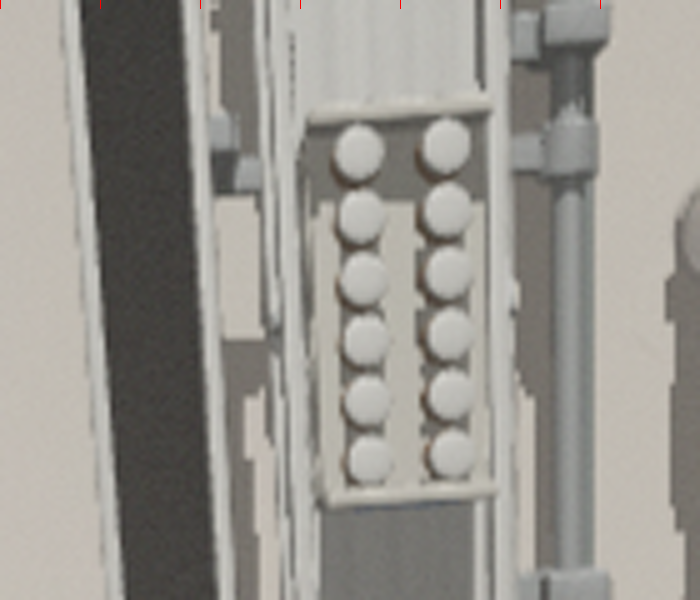

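Measured from the crops (full-image pixels): the treadle end corners are at (315,163.6) and (339,162), and the treadle edges meet row 0 at 302.6 and 326. The gate's centre is (371.3,137.6). The rack's trailing top edge runs (352,23)–(388,20.5) and its leading edge (355,100)–(389,98).

```bash
python3 - <<'E'
from h import *
import pickle
from scipy.optimize import least_squares
c=cam("",pickle.load(open("c1.pkl","rb")))
g=lambda u,v,z:onz(c,(u,v),z)[:2]
# (world xy, lane x or None, lane y or None)
O=[(g(315,163.6,83),23,-73),(g(339,162,83),23,-43),(g(302.6,0,83),None,-73),(g(326,0,83),None,-43),
   (g(371.3,138,49),0,None),(g(358,224,76),None,-25),(g(396,221.6,76),None,25)]
def L(p,w):
    ex=np.array([np.cos(p[2]),np.sin(p[2])]); d=w-p[:2]; return np.array([d@ex,d@np.array([-ex[1],ex[0]])])
f=lambda p:np.concatenate([[L(p,w)[0]-x]*(x is not None)+[L(p,w)[1]-y]*(y is not None) for w,x,y in O])
s=least_squares(f,[560,155,-np.pi/2],x_scale=[10,10,.05]);p=s.x
print(p,f(p).round(1)); np.save("lane.npy",p)
for q in[(352,23),(388,20.5),(355,100),(389,98)]: print("rack",L(p,g(*q,76)).round(1))
E
```

```text
Traceback (most recent call last):
TypeError: unsupported operand type(s) for -: 'float' and 'NoneType'
```

```bash
cat > fit.py <<'E'
from h import *
import pickle
from scipy.optimize import least_squares
c=cam("",pickle.load(open("c1.pkl","rb")))
g=lambda u,v,z:onz(c,(u,v),z)[:2]
N=np.nan
W=[g(315,163.6,83),g(339,162,83),g(302.6,0,83),g(326,0,83),g(371.3,138,49),g(358,224,76),g(396,221.6,76)]
XY=np.array([(23,-73),(23,-43),(N,-73),(N,-43),(0,N),(N,-25),(N,25)])
def L(p,w):
    ex=np.array([np.cos(p[2]),np.sin(p[2])]); d=w-p[:2]; return np.array([d@ex,d@np.array([-ex[1],ex[0]])])
f=lambda p:np.nan_to_num((np.array([L(p,w) for w in W])-XY).ravel())
p=least_squares(f,[560,155,-np.pi/2],x_scale=[10,10,.05]).x
if __name__=="__main__":
    print(p,f(p).round(1)); np.save("lane.npy",p)
    for q in[(352,23),(388,20.5),(355,100),(389,98)]: print("rack",L(p,g(*q,76)).round(1))
    ex=np.array([np.cos(p[2]),np.sin(p[2])]);ey=np.array([-ex[1],ex[0]])
    t=p[:2]-148*ex-32*ey; print("target",t,"tool yaw",p[2]+np.pi)
    plan([(*t,330),(*t,110)],p[2]+np.pi)
E
python3 fit.py
```

```text
[561.0064119  193.03667782  -1.4948231 ] [-0.6  0.9 -0.3 -0.5  0.   2.6  0.  -2.9  0.8  0.   0.   0.7  0.  -0.8]
rack [-126.7  -19.3]
rack [-126.2   19.8]
rack [-46.5 -20.2]
rack [-45.7  18.9]
target [517.8654937  338.18095493] tool yaw 1.6467695579356054
[[44.0, 4.0, -0.0], [-0.0, 0.0, -0.077]]
[[44.0, 7.0, -0.0], [0.0, -0.0, 0.0]]
[[44.0, 7.0, -0.0], [0.0, -0.0, 0.0]]
[[44.0, 7.0, -0.0], [0.0, -0.0, 0.0]]
[[-0.0, -0.0, 44.0], [0.0, -0.0, 0.0]]
[[-0.0, -0.0, 44.0], [0.0, -0.0, 0.0]]
[[-0.0, -0.0, 44.0], [0.0, -0.0, 0.0]]
[[-0.0, -0.0, 44.0], [0.0, -0.0, 0.0]]
[[-0.0, -0.0, 44.0], [0.0, -0.0, 0.0]]
```

```bash
sed -i 's/g(326,0,83)/g(329,0,83)/' fit.py; python3 fit.py
```

```text
[561.50029554 192.8287575   -1.50112645] [-0.3  0.5 -0.3 -0.8  0.   1.2  0.  -1.2  0.6  0.   0.   0.9  0.  -0.6]
rack [-126.9  -20.6]
rack [-126.6   18.5]
rack [-46.6 -21. ]
rack [-46.1  18.2]
target [519.27512447 338.24208195] tool yaw 1.6404662013185651
[[44.0, 4.0, -0.0], [-0.0, 0.0, -0.071]]
[[44.0, 7.0, -0.0], [0.0, -0.0, -0.0]]
[[44.0, 7.0, -0.0], [0.0, -0.0, -0.0]]
[[44.0, 7.0, -0.0], [0.0, -0.0, -0.0]]
[[-0.0, -0.0, 44.0], [0.0, -0.0, -0.0]]
[[-0.0, -0.0, 44.0], [0.0, -0.0, -0.0]]
[[-0.0, -0.0, 44.0], [0.0, -0.0, -0.0]]
[[-0.0, -0.0, 44.0], [0.0, -0.0, -0.0]]
[[-0.0, -0.0, 44.0], [0.0, -0.0, -0.0]]
```

Request:
play_rows:
  commands:
    - [[44, 4, 0], [0, 0, -0.071], 0.3]
    - [[44, 7, 0], [0, 0, 0], 0.3]
    - [[44, 7, 0], [0, 0, 0], 0.3]
    - [[44, 7, 0], [0, 0, 0], 0.3]
    - [[0, 0, 44], [0, 0, 0], 0.3]
    - [[0, 0, 44], [0, 0, 0], 0.3]
    - [[0, 0, 44], [0, 0, 0], 0.3]
    - [[0, 0, 44], [0, 0, 0], 0.3]
    - [[0, 0, 44], [0, 0, 0], 0.3]
    - [[0, 0, 0], [0, 0, 0], 0.3]
    - [[0, 0, 0], [0, 0, 0], 0.3]

```text
t: 4.2
position: [518.2, 339.4, 111.1]
orientation: [0.682, 0.732, 0.001, 0.0]
contact_force: [0.5, 1.0, 0.6]
opening: 55.5
grip_force: 0.0
```

```bash
python3 - <<'E'
from h import *
from fit import L
p=np.load("lane.npy");s=r.get_state();cv2.imwrite("pics/w2.png",r.capture("wrist"))
print(L(p,s["position"][:2]),s["position"],s["opening"])
E
```

```text
[-149.26199327  -32.96313968] [518.22646953 339.43396612 111.13475783] 55.54963339214179
```

View pics/w2.png

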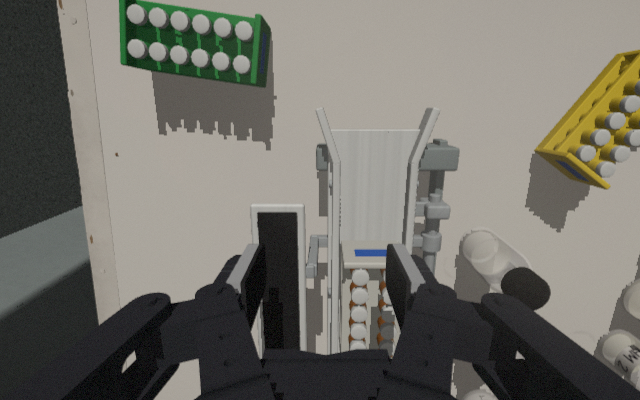

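The left finger is over the treadle and the right one is behind the rack, whose trailing top edge is at about row 266. I'll check the clearance numerically.

```bash
python3 - <<'E'
from h import *
from fit import L
p=np.load("lane.npy");c=cam("wrist");s=r.get_state()
T=Ro.from_quat(s["orientation"])
for q,z in[((342,266),76),((386,266),76),((252,205),83),((305,206),83)]: print(L(p,onz(c,q,z)[:2]).round(1))
for y in(-42,-28,28,42):
  print(y,proj(c,s["position"]+T.apply([-11,y,-6])).round(),proj(c,s["position"]+T.apply([11,y,-6])).round())
E
```

```text
[-126.6  -21.6]
[-126.6    4.7]
[-166.7  -71.5]
[-166.1  -42.7]
-42 [[233. 284.]] [[229. 240.]]
-28 [[263. 284.]] [[260. 240.]]
28 [[382. 284.]] [[385. 240.]]
42 [[412. 284.]] [[416. 240.]]
```

Request:
play_rows:
  commands:
    - [[0, 2, 15], [0, 0, 0], 0.3]
    - [[0, 0, 10], [0, 0, 0], 0.3]
    - [[0, 0, 4], [0, 0, 0], 0.3]
    - [[0, 0, 0], [0, 0, 0], 0.3]
    - [[0, 0, 0], [0, 0, 0], 0.3]

```text
t: 4.88
position: [519.4, 339.7, 80.6]
orientation: [0.682, 0.732, 0.0, -0.0]
contact_force: [-0.5, -0.4, 0.0]
opening: 55.3
grip_force: 0.0
```

Request:
play_rows:
  commands:
    - [[0, 0, 4], [0, 0, 0], 0.3]
    - [[0, 0, 4], [0, 0, 0], 0.3]
    - [[0, 0, 0], [0, 0, 0], 0.3]

```text
t: 5.25
position: [519.0, 339.7, 72.1]
orientation: [0.681, 0.732, -0.0, -0.0]
contact_force: [-4.1, -0.7, 4.4]
opening: 55.4
grip_force: 2.2
```

Request:
play_rows:
  commands:
    - [[0, 0, 4], [0, 0, 0], 0.3]
    - [[0, 0, 4], [0, 0, 0], 0.3]
    - [[0, 0, 0], [0, 0, 0], 0.3]

```text
t: 5.62
position: [519.1, 339.6, 64.1]
orientation: [0.682, 0.732, -0.0, -0.0]
contact_force: [-4.6, 0.1, 3.9]
opening: 55.3
grip_force: 2.7
```

Request:
play_rows:
  commands:
    - [[0, 0, 4], [0, 0, 0], 0.3]
    - [[0, 0, 4], [0, 0, 0], 0.3]
    - [[0, 0, 4], [0, 0, 0], 0.3]
    - [[0, 0, 0], [0, 0, 0], 0.3]

```text
t: 6.12
position: [518.8, 339.6, 52.1]
orientation: [0.681, 0.732, -0.001, -0.0]
contact_force: [-7.8, -0.6, 5.1]
opening: 55.5
grip_force: 3.4
```

```bash
python3 - <<'E'
from h import *
from fit import L
p=np.load("lane.npy");s=r.get_state();print(L(p,s["position"][:2]),s["position"],s["contact_force"])
im=r.capture("wrist");sd=r.capture("side")
c=cv2.resize(sd[150:240,260:350],(400,400),interpolation=cv2.INTER_CUBIC)
cv2.imwrite("pics/w3.png",np.hstack([cv2.resize(im[180:340,200:420],(400,400)),c]))
E
```

```text
[-149.36139183  -32.3885069 ] [518.79278879 339.57312576  52.12059115] [-7.81625194 -0.61644489  5.08742916]
```

View pics/w3.png

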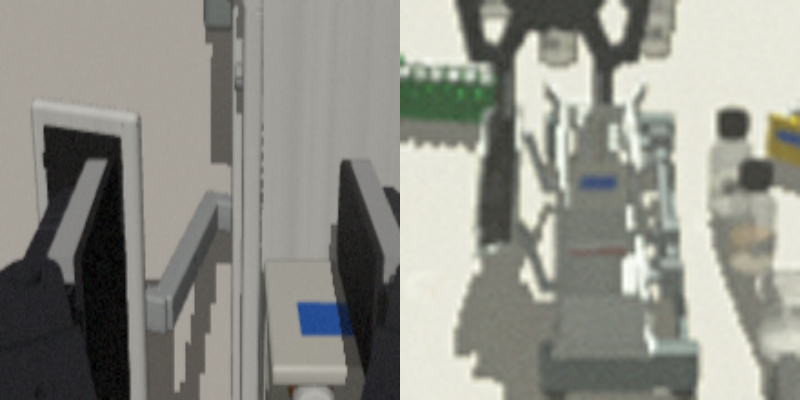

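The left fingertip holds the treadle, the right one is behind the rack, and only a thin red line of gate still shows at (600,250). I'll press slightly further, then start pushing.

Request:
play_rows:
  commands:
    - [[0, -2, 2], [0, 0, 0], 0.3]
    - [[0, 0, 2], [0, 0, 0], 0.3]
    - [[0, 0, 0], [0, 0, 0], 0.3]

```text
t: 6.6
position: [517.6, 339.4, 48.4]
orientation: [0.682, 0.732, 0.0, 0.0]
contact_force: [-2.3, -1.2, 7.2]
opening: 55.6
grip_force: 3.7
```

Request:
play_rows:
  commands:
    - [[-6, 0, 0], [0, 0, 0], 0.3]
    - [[-6, 0, 0], [0, 0, 0], 0.3]
    - [[-6, 0, 0], [0, 0, 0], 0.3]
    - [[-6, 0, 0], [0, 0, 0], 0.3]
    - [[-6, 0, 0], [0, 0, 0], 0.3]
    - [[-6, 0, 0], [0, 0, 0], 0.3]
    - [[0, 0, 0], [0, 0, 0], 0.3]

```text
t: 7.48
position: [520.1, 303.8, 48.6]
orientation: [0.682, 0.732, 0.001, -0.0]
contact_force: [-1.5, 0.7, 5.6]
opening: 55.3
grip_force: 3.2
```

```bash
python3 - <<'E'
from h import *
from fit import L
p=np.load("lane.npy");s=r.get_state();print(L(p,s["position"][:2]),s["position"],s["contact_force"])
im=r.capture("wrist");sd=r.capture("side")
c=cv2.resize(sd[150:240,260:350],(400,400),interpolation=cv2.INTER_CUBIC)
cv2.imwrite("pics/w4.png",np.hstack([cv2.resize(im[180:340,200:420],(400,400)),c]))
E
```

```text
[-113.60947     -33.55287989] [520.12005788 303.82688069  48.56760597] [-1.51007624  0.65528408  5.64283707]
```

View pics/w4.png

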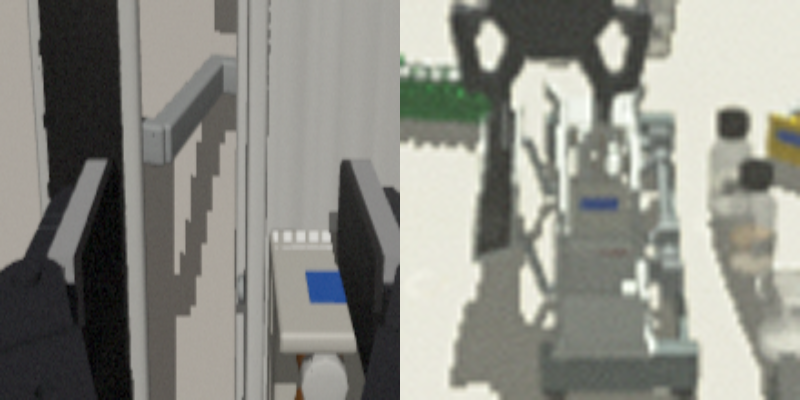

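The rack is moving (its label went from row 182 to row 203 in the side crop) and the gate is flush. I'll keep pushing.

Request:
play_rows:
  commands:
    - [[-6, 0, 0], [0, 0, 0], 0.3]
    - [[-6, 0, 0], [0, 0, 0], 0.3]
    - [[-6, 0, 0], [0, 0, 0], 0.3]
    - [[-6, 0, 0], [0, 0, 0], 0.3]
    - [[0, 0, 0], [0, 0, 0], 0.3]

```text
t: 8.2
position: [521.8, 279.9, 48.5]
orientation: [0.682, 0.732, 0.001, -0.0]
contact_force: [-2.6, 1.9, 6.1]
opening: 55.7
grip_force: 3.4
```

Request:
play_rows:
  commands:
    - [[-6, 0, 0], [0, 0, 0], 0.3]
    - [[-6, 0, 0], [0, 0, 0], 0.3]
    - [[-6, 0, 0], [0, 0, 0], 0.3]
    - [[-6, 0, 0], [0, 0, 0], 0.3]
    - [[-6, 0, 0], [0, 0, 0], 0.3]
    - [[-6, 0, 0], [0, 0, 0], 0.3]
    - [[-6, 0, 0], [0, 0, 0], 0.3]
    - [[-6, 0, 0], [0, 0, 0], 0.3]
    - [[-6, 0, 0], [0, 0, 0], 0.3]
    - [[-6, 0, 0], [0, 0, 0], 0.3]
    - [[-6, 0, 0], [0, 0, 0], 0.3]
    - [[0, 0, 0], [0, 0, 0], 0.3]

```text
t: 9.7
position: [526.5, 214.1, 48.6]
orientation: [0.682, 0.732, 0.001, -0.0]
contact_force: [-2.4, 2.4, 7.3]
opening: 55.8
grip_force: 3.9
```

Request:
play_rows:
  commands:
    - [[-4, 0, 0], [0, 0, 0], 0.3]
    - [[-4, 0, 0], [0, 0, 0], 0.3]
    - [[-4, 0, 0], [0, 0, 0], 0.3]
    - [[-3, 0, 0], [0, 0, 0], 0.3]
    - [[0, 0, 0], [0, 0, 0], 0.3]

```text
t: 10.32
position: [527.6, 199.6, 48.6]
orientation: [0.681, 0.732, 0.001, -0.0]
contact_force: [-3.0, 3.7, 7.8]
opening: 55.3
grip_force: 4.3
```

```bash
python3 - <<'E'
from h import *
from fit import L
p=np.load("lane.npy");s=r.get_state();print(L(p,s["position"][:2]),s["position"],s["contact_force"])
E
```

```text
[ -9.0690359  -33.37637657] [527.57356129 199.55234496  48.56177969] [-2.95577113  3.69521677  7.76376657]
```

Request:
play_rows:
  commands:
    - [[-3, 0, 0], [0, 0, 0], 0.3]
    - [[-3, 0, 0], [0, 0, 0], 0.3]
    - [[-2, 0, 0], [0, 0, 0], 0.3]
    - [[0, 0, 0], [0, 0, 0], 0.3]

```text
t: 10.82
position: [528.1, 191.8, 48.6]
orientation: [0.681, 0.732, 0.001, -0.0]
contact_force: [-2.8, 5.4, 7.2]
opening: 55.7
grip_force: 4.0
```

Request:
play_rows:
  commands:
    - [[-1, 0, 0], [0, 0, 0], 0.3]
    - [[-1, 0, 0], [0, 0, 0], 0.3]
    - [[0, 0, 0], [0, 0, 0], 0.3]

```text
t: 11.2
position: [528.3, 189.9, 48.6]
orientation: [0.681, 0.732, 0.001, -0.0]
contact_force: [-3.2, 5.8, 7.3]
opening: 55.7
grip_force: 4.6
```

Request:
play_rows:
  commands:
    - [[-1, 0, 0], [0, 0, 0], 0.3]
    - [[-1, 0, 0], [0, 0, 0], 0.3]
    - [[0, 0, 0], [0, 0, 0], 0.3]

```text
t: 11.58
position: [528.4, 189.2, 48.6]
orientation: [0.681, 0.732, 0.002, -0.001]
contact_force: [-2.7, 12.3, 5.7]
opening: 55.5
grip_force: 8.0
```

```bash
python3 - <<'E'
from h import *
from fit import L
p=np.load("lane.npy");s=r.get_state();print(L(p,s["position"][:2]),s["position"],s["contact_force"])
im=r.capture("wrist");sd=r.capture("side")
c=cv2.resize(sd[160:250,265:355],(400,400),interpolation=cv2.INTER_CUBIC)
cv2.imwrite("pics/w5.png",np.hstack([cv2.resize(im[180:340,200:420],(400,400)),c]))
E
```

```text
[  1.33018358 -33.28441798] [528.38922314 189.18475518  48.63788537] [-2.69508186 12.31893926  5.72255031]
```

View pics/w5.png

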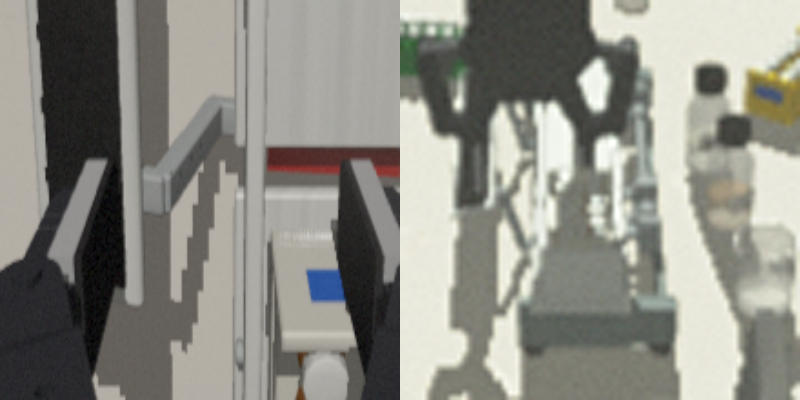

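The force jumped to 12 N and the motion stalled at lane x≈+1.3, so the rack is home. The red gate slot lies behind its trailing end. I'll back off 3 mm, then lift to release the treadle.

Request:
play_rows:
  commands:
    - [[2, 0, 0], [0, 0, 0], 0.3]
    - [[1, 0, 0], [0, 0, 0], 0.3]
    - [[2, 0, 0], [0, 0, 0], 0.3]
    - [[0, 0, -5], [0, 0, 0], 0.3]
    - [[0, 0, -5], [0, 0, 0], 0.3]
    - [[0, 0, -5], [0, 0, 0], 0.3]
    - [[0, 0, -6], [0, 0, 0], 0.3]
    - [[0, 0, -8], [0, 0, 0], 0.3]
    - [[0, 0, -15], [0, 0, 0], 0.3]
    - [[0, 0, -30], [0, 0, 0], 0.3]
    - [[0, 0, -40], [0, 0, 0], 0.3]
    - [[0, 0, -40], [0, 0, 0], 0.3]

```text
t: 13.18
position: [527.5, 191.7, 204.3]
orientation: [0.682, 0.732, -0.0, -0.0]
contact_force: [0.1, -0.1, 0.2]
opening: 55.2
grip_force: 0.0
```

Request:
play_rows:
  commands:
    - [[40, 0, -40], [0, 0, 0], 0.3]
    - [[40, 0, -40], [0, 0, 0], 0.3]
    - [[0, 0, -40], [0, 0, 0], 0.3]
    - [[0, 0, 0], [0, 0, 0], 0.3]
    - [[0, 0, 0], [0, 0, 0], 0.3]

```text
t: 13.8
position: [521.9, 271.2, 322.2]
orientation: [0.682, 0.732, -0.0, -0.0]
contact_force: [0.4, -1.3, 0.2]
opening: 55.4
grip_force: 0.0
```

```bash
python3 - <<'E'
from h import *
s=r.get_state();print(s["t"],s["position"],s["contact_force"])
im=r.capture("wrist");cv2.imwrite("pics/w6f.png",im);sd=r.capture("side")
p=np.load("lane.npy");ex=np.array([np.cos(p[2]),np.sin(p[2])])
u,v=proj(cam("wrist"),[*(p[:2]+30*ex),60])[0].astype(int);print(u,v)
c=cv2.resize(sd[160:250,265:355],(400,400),interpolation=cv2.INTER_CUBIC)
a=im[max(v-75,0):v+75,max(u-75,0):u+75]
cv2.imwrite("pics/w6.png",np.hstack([cv2.resize(a,(400,400),interpolation=cv2.INTER_CUBIC),c]))
E
```

```text
13.8 [521.87697401 271.21299028 322.20011354] [ 0.35194074 -1.32772446  0.22199164]
350 246
```

View pics/w6.png

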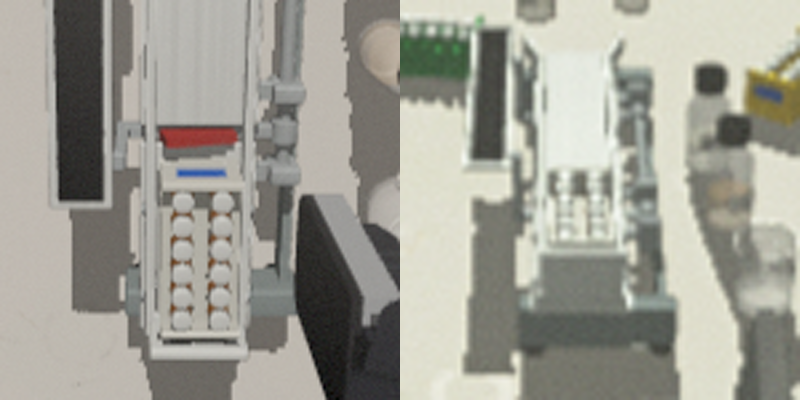

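```bash
python3 - <<'E'
from h import *
from fit import L
p=np.load("lane.npy");c=cam("wrist")
for v in(331,335,341,348,357,180,186): print(v,L(p,onz(c,(350,171+v*.375),76)[:2]).round(1))
E
```

```text
331 [92.7  0.2]
335 [94.9  0.2]
341 [98.3  0.3]
348 [102.4   0.4]
357 [107.5   0.5]
180 [11.3 -1.6]
186 [14.3 -1.5]
```

```bash
python3 -c "
from workcell import r
print(r.hand_in())"
```

```text
the job is handed in; nothing more can be done
None
```

The rack was pushed over the held-down gate and home against the end stop, the gate is up again behind it, the robot is clear of everything, and the job was handed in at about 14 s (no verdict was returned).

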